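# Open the raffle cash drawer with its release pin

### The job

The raffle cash drawer on the table is locked and has no power: open it by its emergency release. Take the red-handled release pin out of its stand, push it gently down through the ringed hole in the cover until you feel the spring latch give, keep it pressed, without forcing it against its stop, until the drawer has run all the way out, then put the pin back upright in its stand, fully home. Leave the mills and the coffee cup where they are.

Things in the scene. Friction and masses are not known exactly. Their poses are not given: they have to be found in the camera images.
- cash_box: Grey sheet-metal cash drawer unit, 220 (x) x 200 (y) x 100 (z) mm, fixed to the table; origin at the centre of its underside, z up, its black drawer front faces its own -x. Nothing should press or bump it, outside or inside, with more than 20 N. Its latch plunger is sprung: about 4 N at first touch, 0.7 N more per mm; it lets go after about 7 mm (8 to 9 N), meets a solid stop at 10 mm (11 N).
- box_hole (a point): Centre of the round release hole, in the plane of the cover's top face (100 mm above the table); yellow ring round it; vertical, 9.5 mm wide, edge slightly chamfered, cover 5 mm thick. Hidden under it, 21 to 45 mm below the cover's top face (different each time), is the flat 24 mm wide head of the latch plunger, which moves straight down.
- cash_drawer (a joint): How far the drawer is out, m: 0 shut and latched, 0.06 fully out. Once the latch lets go, a spring drives it out (toward the box's -x) slowly, in about 2 s. If the plunger is let up before the drawer is some 35 mm out, the latch catches it again in a second notch; it can then be pressed again.
- pin_grip (a point): Middle of the release pin's red, black-banded handle, 18 mm in diameter, 50 mm long; z along the pin, upright in the stand at the start. Below the handle: a steel collar 26 mm in diameter, 4 mm thick (underside 29 mm below this point), then a steel rod 6 mm in diameter, 66 mm long, round-ended. Weighs about 60 g.
- pin_tip (a point): Lower end of the pin's rod, 95 mm below pin_grip along the pin's axis.
- stand_hole (a point): Mouth of the hole in the pin's stand, at the centre of its top face, 70 mm above the table. The stand is a dark wooden block 56 x 56 mm on a 72 mm square steel foot, fixed; the hole is vertical, 9.5 mm wide with a 2 mm chamfer, 67 mm deep. When the pin is home its collar lies on the block's top.
- pepper_mill: Dark wooden pepper mill, 57 mm in diameter, 174 mm tall, standing loose; origin at the centre of its foot. A bystander.
- salt_mill: Light wooden salt mill, 57 mm in diameter, 162 mm tall, standing loose; origin at the centre of its foot. A bystander.
- cup_1: White coffee cup, 66 x 87 x 58 mm, standing loose; origin at the centre of its foot. A bystander.
Not all that is in view belongs to the job. Of the things that look like the part that bears pin_grip, take the one that is farthest from the robot's base at the start. Leave any green or pink look-alike of the part that bears stand_hole alone.

How it is judged (in metres and radians):
On the way, in this order (a step that is already met when the one before it is completed fails the run):
1. the pin is drawn out of its stand (z of pin_tip in the frame of stand_hole above 0.005 m), for 0.1 s.
2. the drawer begins to run out (more than 8 mm) while the pin stands in the release hole, at least 20 mm deep (value of joint cash_drawer above 0.008 m and horizontal distance between pin_tip and box_hole below 0.012 m and z of pin_tip in the frame of box_hole below -0.02 m), for 0.1 s.
3. the drawer is all the way out (more than 55 mm) (value of joint cash_drawer above 0.055 m), for 0.2 s.
At the end, for the whole second after the job is handed in: The drawer is out by more than 55 of its 60 mm, and the pin stands upright (within 0.08 rad) in its stand's hole, home to within 4 mm, released (value of joint cash_drawer above 0.055 m and horizontal distance between pin_tip and stand_hole below 0.006 m and z of pin_tip in the frame of stand_hole below -0.062 m and angle between pin_grip's own z axis and vertical below 0.08 rad); the robot touches nothing.
It fails at once if the cash drawer unit, its latch included, is pressed or bumped with more than 20 N (contact force between cash_box and anything else above 20 N).
It fails at once if a mill or the coffee cup is shifted by more than 20 mm (distance of any of pepper_mill, salt_mill, cup_1 from where it was at the start of the episode above 0.02 m).
It also fails if it takes over 67 s, if anything falls off the work surface, if the arm or the gripper's body presses on something with over 40 N, if the wrist force passes 120 N, or if a joint passes its speed limit or range.

### The arm

A 6-joint arm with a two-finger parallel gripper is mounted at the origin on a cart in front of the work surface, level with it; the furniture and walls round the work are solid. World frame = base frame: x ahead of the robot, y to its left, z up, the work surface at z = 0. Lengths are in mm, angles in rad, forces in N, time in s.
With the tool pointing down it reaches from about 300 to 775 mm from the base axis. Payload 14.6 kg.
Tool frame: the origin (TCP) lies at the very end of the fingers, on their centre line; the grasp point (between the pads) lies 19 mm behind it; z points along the fingers, y is the line along which they close (so a half turn about z gives the same grasp; the last joint's range is limited). The gripper opens to 94 mm and grips with 3 to 60 N. Pads are 16 mm wide; open, the fingers measure 119 mm over their backs; the gripper's body (75 mm by 177 mm) begins 78 mm behind the grasp point.
Start: joints at [-1.278, 0.3, 1.521, -0, 1.321, -0.067], TCP at [193.64, -514.774, 205.446] pointing down, gripper open.
Joint ranges: [-3.03, 3.03], [-0.79, 2.21], [0.23, 2.52], [-1.04, 4.18], [0, 3.07], [-2.55, 2.55]. Speed limits (rad/s): [2.22, 2.22, 2.57, 3.14, 3.14, 3.14].

### API

Orientations are given as [roll, pitch, yaw] about the fixed x, y, z axes, in that order (R = Rz(yaw) Ry(pitch) Rx(roll)).
In Python, from cell import manip, eyes, ticket gives the robot as it stands. The module is installed in compiled form; this text tells all that it offers.
- The arm moves only by the tool arm_command, never from a script. Its argument "plan" is a list of rows, each a list of 5 numbers: the opening, from -1 (shut) to 1 (fully open), then the shift along the tool's x, y, z in m, then the turn about the tool's z in rad. In form: [[jaw, dx, dy, dz, roll], ...]. A call has 1 to 20 rows; each row shifts and turns the commanded pose from where the row before left it, along the tool's axes as they then stand; what a row does not reach is not made up. A row lasts 1/8 s, in which the tool goes at most 62.5 mm and 10.7 degrees, less where a joint would pass 70% of its speed; a pose out of reach is approached as far as the arm can. A call is refused whole if a number of a shift passes 0.0625 or a number of a turn 0.188, either way. A call with a gripper value outside its range is refused whole. The fingers move at their own pace and stop on an object; "newtons" is the grip in N (left out, the last holds). Time passes only in rows, so rows that do not move let the fingers close. It gives the time, the measured TCP pose, the force, the opening and the grip force at its end, in the units of the state.
- manip.read_state(): the state, without advancing time (a new reading comes with each control period).
- eyes.camera(name): name is "side" or "top" or "wrist"; returns a dict with "img" (384x512x3 uint8, blue, green, red), "z_map" (384x512 float32, mm along the optical axis (not along the pixel's ray), 0 where there is no reading), "fx", "fy", "cx", "cy" (pixels), "eye" and "orientation" of the camera in the world. Camera axes: x right, y down, z forward; pixel columns grow to the right and rows downward; lengths in mm; the calibration is good to about 2 mm. A picture is of the moment at which its call begins.
- ticket.sign_off(): hands the job in; it is judged then, once.
The state is a dict: "clock": time; "joints": joint angles; "qd": joint speeds; "effort": joint torques, N m; "eef_pos": TCP position; "eef_rot": TCP orientation; "wrist_force": force on the tool from outside, world axes, zero at the start; "moment": the same for the moment, N m; "finger_gap": finger opening in mm; "finger_force": force on a finger pad.
Only numpy, scipy, OpenCV 4.12 (cv2) and the standard library are available. Lean on these libraries where they do the work, as an engineer would, in place of code of your own. Each camera call takes 0.05 s, during which the arm holds its last target. There are 200 camera calls.

## Working session

There is one attempt and no reset: what is moved stays moved. The work goes in short steps, Python scripts to look and compute and a tool call to move; the robot and the scene stay as the last step left them, time stands still between calls to the robot, and variables do not carry over. Pictures are saved under pics/ and viewed, at most 10 in all, crops included, and the job is handed in when it is done.

Besides the shell and the picture viewer there is one more tool, called as name(argument=value, ...) on one line, values as JSON. arm_command: Moves the arm, as the interface text tells. Its arguments: {"type":"object","properties":{"plan":{"type":"array"},"newtons":{"type":"number"}},"required":["plan"]}

```bash
mkdir -p pics; cat > h.py <<'E'
import numpy as np,cv2
from cell import manip,eyes,ticket
from scipy.spatial.transform import Rotation as R
def Rm(c):
    o=np.array(c["orientation"],float)
    return o if o.shape==(3,3) else (R.from_euler('xyz',o).as_matrix() if o.size==3 else R.from_quat(o).as_matrix())
def ray(c,u,v,z):
    d=Rm(c)@np.array([(u-c["cx"])/c["fx"],(v-c["cy"])/c["fy"],1]);e=np.array(c["eye"],float)
    return e+d*(z-e[2])/d[2]
def cloud(c):
    Z=c["z_map"];v,u=np.mgrid[:Z.shape[0],:Z.shape[1]]
    P=np.stack([(u-c["cx"])/c["fx"]*Z,(v-c["cy"])/c["fy"]*Z,Z],-1)
    return P@Rm(c).T+np.array(c["eye"],float)
E
python3 - <<'E'
from h import *
import pickle
d={n:eyes.camera(n) for n in("top","side")}
pickle.dump(d,open("a.pkl","wb"))
for n,c in d.items(): print(n,c["fx"],c["cx"],c["cy"],c["eye"],c["orientation"]); 
cv2.imwrite("pics/top.png",cv2.resize(d["top"]["img"],(800,600),interpolation=cv2.INTER_CUBIC));cv2.imwrite("pics/side.png",cv2.resize(d["side"]["img"],(800,600),interpolation=cv2.INTER_CUBIC))
print(manip.read_state())
E
```

```text
top 394.02850326033 252.11306071883584 198.82275670639683 [ 349.68900256   72.38014747 1408.39575934] [-2.98992426 -0.00955488 -1.55837683]
side 479.20534261552564 258.08965706348965 184.78488926744436 [ 281.1429561  -913.52863852 1021.74696993] [-2.31625905 -0.01713249 -0.28074463]
{'clock': 0.1, 'joints': array([-1.27759922e+00,  3.00392485e-01,  1.52154388e+00, -4.69616116e-05,
        1.32072528e+00, -6.65919775e-02]), 'qd': array([ 7.48528692e-04, -2.54813602e-03, -1.68370334e-03, -8.65436996e-05,
        7.33395097e-04,  1.48223164e-04]), 'effort': array([-1.21598998e-03, -5.32650268e+01, -3.53293276e+01,  7.09125982e-02,
        2.34450441e-02, -4.58412785e-05]), 'eef_pos': array([ 193.55854616, -514.54432918,  204.94519748]), 'eef_rot': array([-3.14052300e+00, -2.57462720e-05,  3.59800716e-01]), 'wrist_force': array([ 0.0329262 , -0.43621458, -0.25812491]), 'moment': array([-0.01649005,  0.0692077 ,  0.00282203]), 'finger_force': 0.0, 'finger_gap': 93.97644756454473}
```

View pics/top.png

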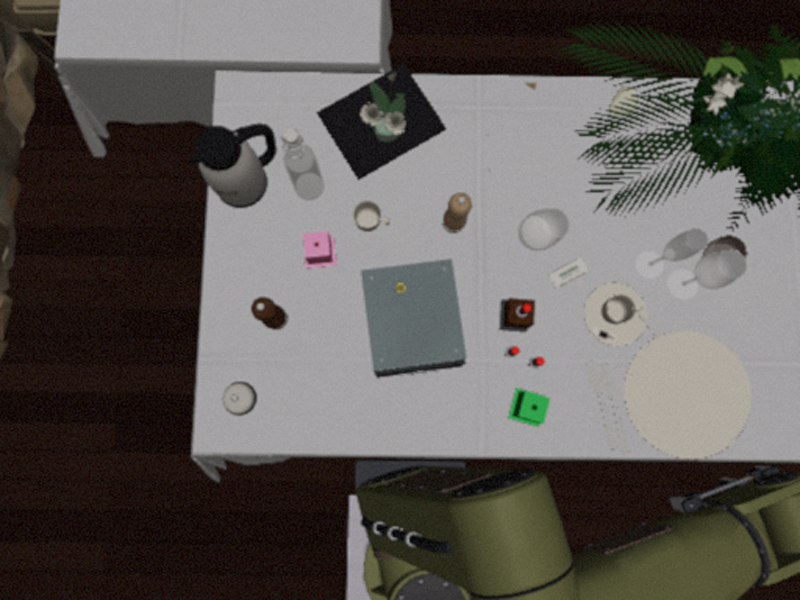

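View pics/side.png

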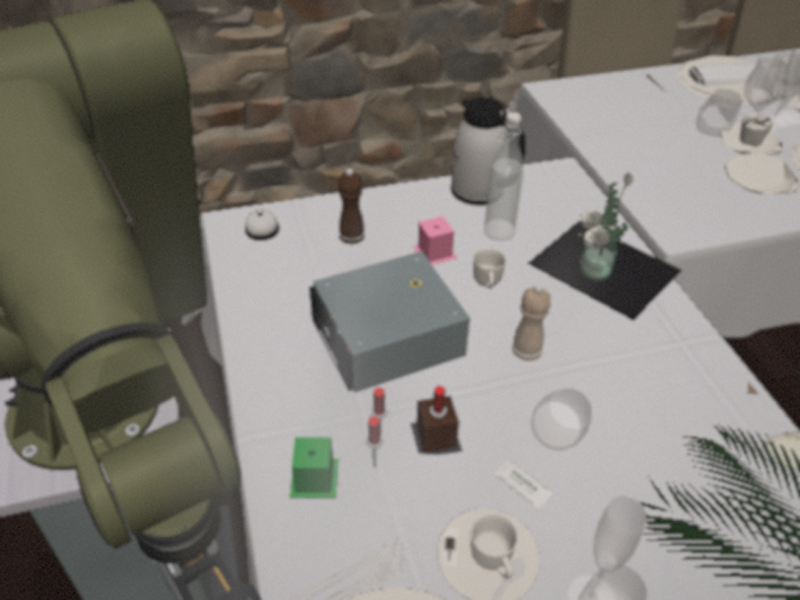

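The top view shows three red handles: (527,308) in the dark stand, and two look-alikes at (514,351) and (539,361) nearer the base. There are green and pink look-alike stands at (530,407) and (318,248). The yellow ring is at (400,288), with the mills at (267,312) and (458,212) and the cup at (368,216). I choose the pin at (527,308), which is the farthest from the base, and check it in a crop.

```bash
python3 - <<'E'
from h import *
import pickle
d=pickle.load(open("a.pkl","rb"))
for n,c in d.items():
    im=c["img"];hsv=cv2.cvtColor(im,cv2.COLOR_BGR2HSV);P=cloud(c)
    red=((hsv[...,0]<8)|(hsv[...,0]>174))&(hsv[...,1]>150)&(hsv[...,2]>90)
    yel=(hsv[...,0]>18)&(hsv[...,0]<34)&(hsv[...,1]>120)&(hsv[...,2]>90)
    for nm,m in(("red",red),("yel",yel)):
        k,l,s,ce=cv2.connectedComponentsWithStats(m.astype(np.uint8))
        for i in range(1,k):
            if s[i,4]<6: continue
            q=P[l==i]; zt=np.percentile(q[:,2],90)
            h=100 if nm=="yel" else 99
            print(n,nm,s[i],ce[i].round(1),"cloudmed",np.median(q,0).round(),"ztop",zt.round(),"ray",ray(c,*ce[i],h).round(1), "ray124",ray(c,*ce[i],124).round(1))
c=d["top"];P=cloud(c)
# box cover
m=(abs(P[...,2]-100)<8); k,l,s,ce=cv2.connectedComponentsWithStats(m.astype(np.uint8))
i=1+s[1:,4].argmax(); ct=max(cv2.findContours((l==i).astype(np.uint8),0,2)[0],key=cv2.contourArea)
print("box",[ray(c,*p,100).round() for p in cv2.boxPoints(cv2.minAreaRect(ct))])
for nm,u,v,z in(("peppertop",265,304,170),("salttop",460,199,158),("cup",368,216,50),("stand",519,313,70),("green",534,407,70)): print(nm,ray(c,u*.64,v*.64,z).round())
a=c["img"][170:285,285:385];b=d["side"]["img"][230:330,170:320]
cv2.imwrite("pics/crop.png",np.hstack([cv2.resize(a,(400,460),interpolation=2),cv2.resize(b,(400,460),interpolation=2)]))
E
```

```text
top red [334 194   7   6  30] [337.  196.5] cloudmed [ 559. -218.  123.] ztop 126.0 ray [ 561.9 -223.8   99. ] ray124 [ 557.8 -218.1  124. ]
top red [327 222   5   5  19] [329.2 224.2] cloudmed [ 467. -191.  120.] ztop 122.0 ray [ 468.1 -195.7   99. ] ray124 [ 465.8 -190.5  124. ]
top red [343 229   5   5  20] [345.  230.9] cloudmed [ 445. -243.  119.] ztop 122.0 ray [ 446.3 -247.9   99. ] ray124 [ 444.4 -241.8  124. ]
top yel [254 184   5   3   7] [255.9 185.1] cloudmed [598.  49.  99.] ztop 103.0 ray [596.7  50.3 100. ] ray124 [592.2  50.7 124. ]
side red [279 248   5  14  40] [280.7 253.1] cloudmed [ 553. -223.  120.] ztop 126.0 ray [ 558.5 -210.    99. ] ray124 [ 550.9 -229.1  124. ]
box [array([640., 135., 100.]), array([669., -67., 100.]), array([439., -94., 100.]), array([412., 103., 100.])]
peppertop [549. 325. 170.]
salttop [782. -74. 158.]
cup [775. 124.  50.]
stand [ 553. -213.   70.]
green [ 349. -242.   70.]
```

View pics/crop.png

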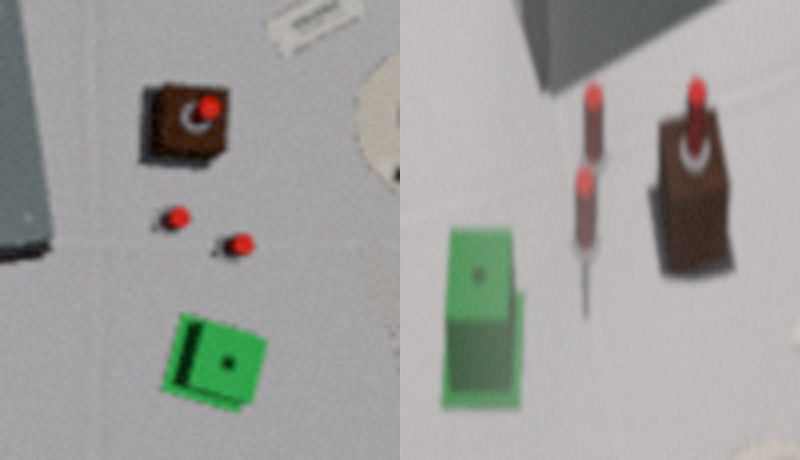

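The crop shows the dark stand's pin with its collar on the block top, and the two loose look-alikes and the green stand nearer the base. The pin axis is at about (557,-219) and the ring at about (597,50). Top heights agree with 124 and 100 mm.

arm_command(plan=[[1,0,0,-0.025,0.18],[1,0,0,0,0.18],[1,0.0455,-0.037,0,0],[1,0.0455,-0.037,0,0],[1,0.0455,-0.037,0,0],[1,0.0455,-0.037,0,0],[1,0.0455,-0.037,0,0],[1,0.0455,-0.037,0,0],[1,0.0455,-0.037,0,0],[1,0.0455,-0.037,0,0],[1,0,0,0,0],[1,0,0,0,0],[1,0,0,0,0]], newtons=20)

```text
clock: 1.72
eef_pos: [557.0, -219.8, 230.5]
eef_rot: [3.142, 0.0, -0.002]
wrist_force: [-0.1, 0.4, 0.8]
finger_gap: 94.1
finger_force: 0.0
```

```bash
python3 - <<'E'
from h import *
import pickle
c=eyes.camera("wrist");pickle.dump(c,open("w1.pkl","wb"))
s=manip.read_state();print(s["clock"],s["eef_pos"],s["eef_rot"],s["joints"]);print(c["eye"],c["orientation"],c["fx"])
cv2.imwrite("pics/w1.png",c["img"])
E
```

```text
1.775 [ 557.0026941  -219.81842039  230.64296517] [ 3.14145761e+00 -1.00875178e-04 -1.79648630e-03] [-4.37004896e-01  3.92904352e-01  1.33818126e+00 -8.09666743e-05
  1.41035863e+00  1.13560085e+00]
[ 639.29592334 -220.9042243   409.33472137] [ 2.85509047e+00  1.53691685e-03 -1.57352815e+00] 327.34592597457925
```

View pics/w1.png

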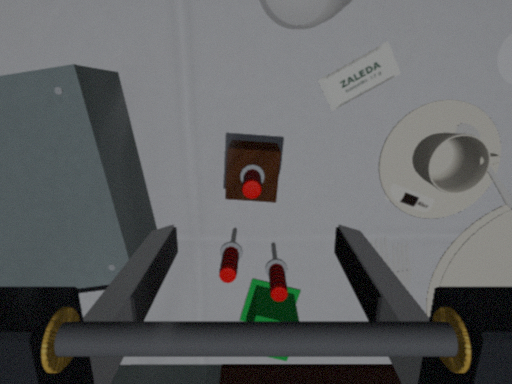

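The wrist view shows the target pin at (252,189) in the dark block, the collar at (252,174), and the look-alikes at (229,265) and (278,287). I measure the axis from the collar, the handle top and the block.

```bash
python3 - <<'E'
from h import *
import pickle
c=pickle.load(open("w1.pkl","rb"));im=c["img"];hsv=cv2.cvtColor(im,cv2.COLOR_BGR2HSV);P=cloud(c)
roi=np.zeros(im.shape[:2],bool);roi[130:205,215:290]=1
red=roi&((hsv[...,0]<8)|(hsv[...,0]>172))&(hsv[...,1]>190)&(hsv[...,2]>150)
ys,xs=np.where(red);print("red",xs.min(),xs.max(),ys.min(),ys.max(),np.median(P[red],0).round(1))
t=red&(abs(P[...,2]-124)<4);ys,xs=np.where(t);print("top",len(xs),ray(c,xs.mean(),ys.mean(),124).round(1),P[t].mean(0).round(1))
col=roi&(hsv[...,1]<60)&(P[...,2]>66)&(P[...,2]<85);ys,xs=np.where(col)
(u,v),r=cv2.minEnclosingCircle(np.stack([xs,ys],1).astype(np.float32));print("collar",u,v,r,ray(c,u,v,74).round(1), r/c["fx"]*(c["eye"][2]-74))
b=roi&(abs(P[...,2]-70)<6)
rc=cv2.minAreaRect(np.argwhere(b)[:,::-1].astype(np.float32));print("block",rc,ray(c,*rc[0],70).round(1))
E
```

```text
red 244 259 182 197 [ 557.5 -216.9  123.6]
top 186 [ 557.5 -216.4  124. ] [ 557.3 -216.4  123.6]
collar 252.11068725585938 174.04443359375 36.17824935913086 [ 559.6 -216.4   74. ] 37.06117048018519
block ((251.90829467773438, 174.57989501953125), (53.356014251708984, 52.01437759399414), 3.945185899734497) [ 558.  -216.1   70. ]
```

arm_command(plan=[[0.2,0.0007,-0.0034,0.04,0],[0.0,0,0,0.04,0],[0.0,0,0,0.03,0],[0.0,0,0,0.02,0],[0.0,0,0,0.011,0],[0.0,0,0,0,0],[-0.4,0,0,0,0],[-1,0,0,0,0],[-1,0,0,0,0],[-1,0,0,0,0],[-1,0,0,0,0]], newtons=25)

```text
clock: 3.15
eef_pos: [558.5, -215.5, 89.8]
eef_rot: [3.141, -0.0, -0.0]
wrist_force: [-0.5, 0.7, 3.9]
finger_gap: 17.4
finger_force: 25.0
```

arm_command(plan=[[-1,0,0,-0.01,0],[-1,0,0,-0.02,0],[-1,0,0,-0.03,0],[-1,0,0,-0.03,0],[-1,0,0,-0.04,0],[-1,0,0,-0.02,0],[-1,0,0,0,0],[-1,0,0,0,0],[-1,0,0,0,0]])

```text
clock: 4.28
eef_pos: [558.1, -215.3, 238.3]
eef_rot: [-3.141, 0.002, -0.0]
wrist_force: [-0.5, 0.2, -0.8]
finger_gap: 17.6
finger_force: 25.0
```

```bash
python3 - <<'E'
from h import *
import pickle
d={n:eyes.camera(n) for n in("wrist","side","top")}
d["s"]=manip.read_state();pickle.dump(d,open("b.pkl","wb"))
s=d["s"];print(s["clock"],s["eef_pos"],s["eef_rot"],s["finger_gap"],s["wrist_force"],s["moment"])
u=d["side"]["img"]; cv2.imwrite("pics/b.png",np.hstack([cv2.resize(u[140:340,180:380],(400,400)),cv2.resize(d["wrist"]["img"][60:384,94:418],(400,400))]))
E
```

```text
4.425 [ 558.27912016 -215.41948207  238.84711142] [-3.14123635e+00  8.63519403e-04 -2.25098834e-04] 17.715740234049818 [ 0.60456135 -0.17564844  0.19638358] [ 0.05875866  0.01081252 -0.02187051]
```

View pics/b.png

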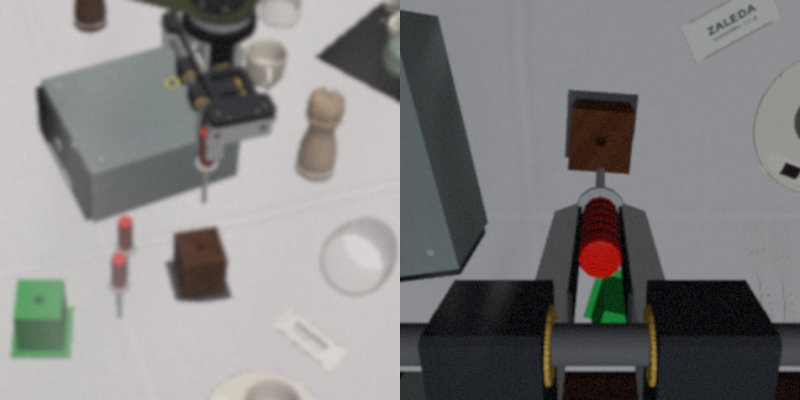

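The pin hangs upright in the fingers and the stand is empty. In the wrist view its hole is at about (257,175) and the rod tip at about (256,198). I measure both at full resolution.

```bash
python3 - <<'E'
from h import *
import pickle
d=pickle.load(open("b.pkl","rb"));c=d["wrist"];im=c["img"];P=cloud(c);t=d["s"]["eef_pos"]
g=cv2.cvtColor(im,cv2.COLOR_BGR2GRAY)
sub=im[165:186,247:268].max(2).astype(int);print(sub[::1,::2])
m=np.zeros_like(g,bool);m[165:186,247:268]=1;m&=im.max(2)<sub.min()+18
ys,xs=np.where(m);print("hole px",xs.mean(),ys.mean(),len(xs),ray(c,xs.mean(),ys.mean(),70).round(1))
# rod pixels by depth
r=np.zeros_like(m);r[190:230,245:270]=1;r&=(P[...,2]>140)
for y in range(188,222,3):
    q=np.where(P[y,240:275,2]>135)[0]+240
    if len(q): print(y,q.min(),q.max(),P[y,q].mean(0).round(1),im[y,q].mean().round())
hsv=cv2.cvtColor(im,cv2.COLOR_BGR2HSV);red=((hsv[...,0]<8)|(hsv[...,0]>172))&(hsv[...,1]>190)&(hsv[...,2]>150)&(P[...,2]>230)
ztop=t[2]+34
ys,xs=np.where(red&(abs(P[...,2]-ztop)<5));print("handle top",len(xs),ray(c,xs.mean(),ys.mean(),ztop).round(1),P[ys,xs].mean(0).round(1),"tcp",t)
E
```

```text
[[58 56 57 54 56 47 57 57 48 57 49]
 [57 56 51 50 49 44 56 51 55 58 56]
 [54 54 52 53 49 49 54 48 52 59 61]
 [56 58 51 51 55 49 52 53 51 49 63]
 [55 49 51 49 48 44 54 49 48 53 58]
 [58 55 48 51 41 42 49 47 53 57 59]
 [51 48 46 36 36 31 38 45 55 60 57]
 [48 49 52 43 19 26 25 54 59 59 58]
 [55 50 42 32 30 31 34 46 56 59 55]
 [51 47 51 31 30 30 18 49 63 58 62]
 [51 49 53 35 22 22 27 53 53 55 56]
 [54 53 51 29 24 27 33 53 60 62 57]
 [53 54 55 43 29 20 36 55 59 55 62]
 [54 53 52 50 40 41 54 57 65 61 59]
 [50 57 57 50 58 58 49 61 59 57 57]
 [57 52 49 55 57 57 61 61 58 61 60]
 [54 51 56 53 58 55 61 58 59 54 60]
 [52 44 56 57 60 61 58 55 57 60 56]
 [55 53 51 52 60 63 53 57 58 55 57]
 [55 50 51 58 57 58 62 53 60 63 59]
 [48 52 54 58 57 60 59 55 59 55 53]]
hole px 256.5625 174.34375 32 [ 557.3 -216.5   70. ]
197 254 258 [ 559.1 -216.   157.9] 66.0
200 253 259 [ 558.7 -216.   164.5] 75.0
203 253 259 [ 558.8 -216.   172.4] 73.0
206 252 259 [ 558.6 -215.6  179.3] 76.0
209 252 259 [ 558.7 -215.7  186.3] 75.0
212 248 270 [ 573.4 -215.5  233.1] 96.0
215 244 268 [ 567.4 -216.1  222.1] 118.0
218 240 271 [ 565.2 -215.8  221.7] 121.0
221 240 273 [ 564.  -216.4  223.7] 87.0
handle top 704 [ 557.7 -216.   272.8] [ 557.2 -216.   272.1] tcp [ 558.27912016 -215.41948207  238.84711142]
```

arm_command(plan=[[-1,0.0064,-0.044,0,0],[-1,0.0064,-0.044,0,0],[-1,0.0064,-0.044,0,0],[-1,0.0064,-0.044,0,0],[-1,0.0064,-0.044,0,0],[-1,0.0064,-0.044,0,0],[-1,0,0,0,0],[-1,0,0,0,0],[-1,0,0,0.02,0],[-1,0,0,0.01,0],[-1,0,0,0,0],[-1,0,0,0,0]])

```text
clock: 5.92
eef_pos: [597.1, 48.2, 210.2]
eef_rot: [3.142, -0.001, -0.001]
wrist_force: [0.3, 0.3, -0.3]
finger_gap: 17.7
finger_force: 25.0
```

```bash
cat > m.py <<'E'
from h import *
import pickle,sys
c=eyes.camera("wrist");s=manip.read_state();pickle.dump((c,s),open(sys.argv[1]+".pkl","wb"))
im=c["img"];P=cloud(c);t=s["eef_pos"];hsv=cv2.cvtColor(im,cv2.COLOR_BGR2HSV)
print(s["clock"],t.round(1),s["eef_rot"].round(3),s["wrist_force"].round(1))
for v in range(150,225,3):
    q=np.where((P[v,225:290,2]>112)&(P[v,225:290,2]<t[2]-25))[0]+225
    if len(q): print("rod",v,q.min(),q.max(),P[v,q].mean(0).round(1))
y=(hsv[...,0]>15)&(hsv[...,0]<36)&(hsv[...,1]>110)&(hsv[...,2]>70);y[260:]=0
n=np.argwhere(y)[:,::-1].astype(np.float32)
k,l,st,ce=cv2.connectedComponentsWithStats(y.astype(np.uint8));print([tuple(a) for a in st[1:] if a[4]>8])
el=cv2.fitEllipse(cv2.convexHull(n));print("ring",el,ray(c,*el[0],100).round(1))
u0,v0=map(int,el[0]);cv2.imwrite("pics/"+sys.argv[1]+".png",cv2.resize(im[v0-50:v0+70,u0-60:u0+60],(600,600),interpolation=2))
E
python3 m.py c1
```

```text
5.975 [597.1  48.3 210.2] [-3.142e+00 -1.000e-03 -1.000e-03] [-0.8 -0.4 -0.1]
rod 198 253 259 [597.9  47.5 131.1]
rod 201 253 259 [598.   47.5 139.4]
rod 204 253 259 [598.1  47.4 147.2]
rod 207 252 259 [597.8  47.8 153.6]
rod 210 252 259 [598.   47.8 160.8]
[(np.int32(239), np.int32(175), np.int32(24), np.int32(23), np.int32(198)), (np.int32(246), np.int32(181), np.int32(10), np.int32(7), np.int32(55))]
ring ((250.43309020996094, 185.73167419433594), (22.702651977539062, 23.333730697631836), 92.22538757324219) [599.9  52.6 100. ]
```

View pics/c1.png

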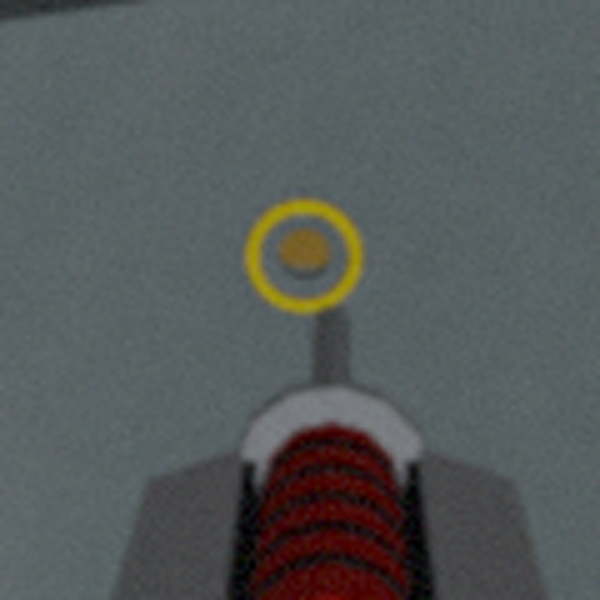

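The view shows the ring at (250,186) px with the plunger head visible inside it and the rod tip about 5 mm to its right. I shift and come closer.

arm_command(plan=[[-1,0.004,-0.005,0,0],[-1,0,0,0.008,0],[-1,0,0,0.006,0],[-1,0,0,0,0],[-1,0,0,0,0],[-1,0,0,0,0]])

```text
clock: 6.72
eef_pos: [600.9, 53.5, 195.7]
eef_rot: [-3.142, -0.0, -0.0]
wrist_force: [-0.2, 0.2, -0.9]
finger_gap: 17.4
finger_force: 25.0
```

```bash
python3 m.py c2
```

```text
6.775 [600.9  53.5 195.7] [-3.142 -0.    -0.   ] [-0.1 -0.1 -0.9]
rod 198 253 259 [601.7  52.8 116.7]
rod 201 253 259 [601.8  52.8 125.1]
rod 204 253 259 [602.   52.8 132.9]
rod 207 252 259 [601.6  53.1 138.9]
rod 210 252 259 [601.7  52.9 146.2]
[(np.int32(244), np.int32(183), np.int32(25), np.int32(23), np.int32(186)), (np.int32(252), np.int32(190), np.int32(10), np.int32(6), np.int32(47))]
ring ((256.2090759277344, 194.29847717285156), (23.321292877197266, 24.481321334838867), 81.06648254394531) [599.8  52.6 100. ]
```

View pics/c2.png

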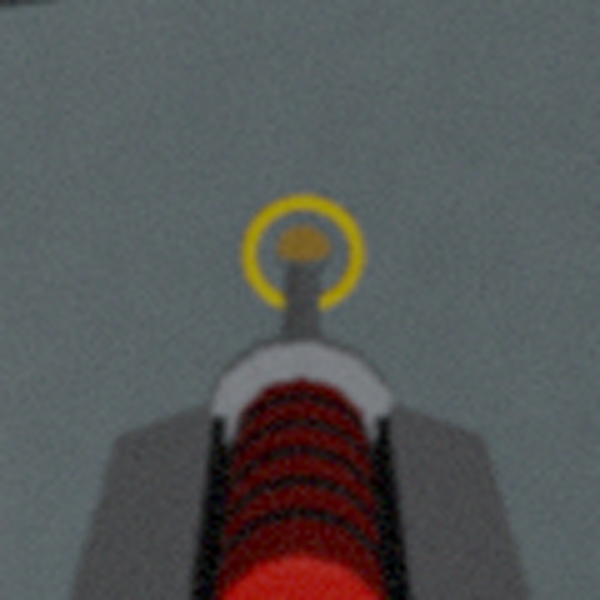

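The tip is centred sideways and about 0.8 mm short in x. I correct that and enter gently.

arm_command(plan=[[-1,0.0008,0,0,0],[-1,0,0,0.004,0],[-1,0,0,0.004,0],[-1,0,0,0.001,0],[-1,0,0,0.001,0],[-1,0,0,0.001,0],[-1,0,0,0.001,0],[-1,0,0,0,0]], newtons=15)

```text
clock: 7.78
eef_pos: [601.6, 53.5, 183.4]
eef_rot: [3.142, 0.0, -0.0]
wrist_force: [0.3, -0.8, -0.8]
finger_gap: 17.6
finger_force: 15.0
```

arm_command(plan=[[-1,0,0,0.001,0],[-1,0,0,0.001,0],[-1,0,0,0.001,0],[-1,0,0,0.001,0],[-1,0,0,0.001,0],[-1,0,0,0,0]])

```text
clock: 8.52
eef_pos: [601.6, 53.5, 178.3]
eef_rot: [-3.142, 0.0, -0.0]
wrist_force: [-0.7, 0.1, -0.7]
finger_gap: 17.9
finger_force: 15.0
```

arm_command(plan=[[-1,0,0,0.003,0],[-1,0,0,0.003,0],[-1,0,0,0.003,0],[-1,0,0,0.001,0],[-1,0,0,0.001,0],[-1,0,0,0.001,0],[-1,0,0,0.001,0],[-1,0,0,0,0],[-1,0,0,0,0]])

```text
clock: 9.65
eef_pos: [601.7, 53.6, 165.5]
eef_rot: [-3.142, -0.0, -0.0]
wrist_force: [-0.3, 0.0, -0.7]
finger_gap: 17.8
finger_force: 15.0
```

arm_command(plan=[[-1,0,0,0.001,0],[-1,0,0,0.001,0],[-1,0,0,0.001,0],[-1,0,0,0.001,0],[-1,0,0,0.001,0],[-1,0,0,0,0]])

```text
clock: 10.4
eef_pos: [601.6, 53.6, 160.4]
eef_rot: [-3.142, 0.0, -0.0]
wrist_force: [0.1, -0.2, 0.5]
finger_gap: 17.7
finger_force: 15.0
```

arm_command(plan=[[-1,0,0,0.001,0],[-1,0,0,0.001,0],[-1,0,0,0.001,0],[-1,0,0,0,0]])

```text
clock: 10.9
eef_pos: [601.6, 53.5, 157.3]
eef_rot: [-3.142, 0.0, -0.0]
wrist_force: [1.0, 0.0, -1.4]
finger_gap: 17.7
finger_force: 15.0
```

Depth is about 28.5 mm and there is still no contact.

arm_command(plan=[[-1,0,0,0.001,0],[-1,0,0,0.001,0],[-1,0,0,0.001,0],[-1,0,0,0,0]])

```text
clock: 11.4
eef_pos: [601.6, 53.5, 154.3]
eef_rot: [3.142, 0.0, -0.0]
wrist_force: [0.1, -0.5, 0.5]
finger_gap: 17.6
finger_force: 15.0
```

arm_command(plan=[[-1,0,0,0.001,0],[-1,0,0,0.001,0],[-1,0,0,0.001,0],[-1,0,0,0,0]])

```text
clock: 11.9
eef_pos: [601.6, 53.5, 151.3]
eef_rot: [3.142, 0.0, -0.0]
wrist_force: [0.4, 0.2, -0.7]
finger_gap: 17.7
finger_force: 15.0
```

arm_command(plan=[[-1,0,0,0.001,0],[-1,0,0,0.001,0],[-1,0,0,0.001,0],[-1,0,0,0,0]])

```text
clock: 12.4
eef_pos: [601.9, 53.6, 149.0]
eef_rot: [-3.142, -0.001, -0.0]
wrist_force: [-1.1, 0.0, 5.0]
finger_gap: 17.3
finger_force: 15.0
```

Contact at about 5 N. I press on toward about 7 mm of travel.

arm_command(plan=[[-1,0,0,0.001,0],[-1,0,0,0.001,0],[-1,0,0,0.001,0],[-1,0,0,0,0]])

```text
clock: 12.9
eef_pos: [602.1, 53.6, 146.3]
eef_rot: [-3.142, -0.002, -0.0]
wrist_force: [0.2, -0.1, 5.5]
finger_gap: 17.3
finger_force: 15.0
```

arm_command(plan=[[-1,0,0,0.001,0],[-1,0,0,0.001,0],[-1,0,0,0.001,0],[-1,0,0,0,0]])

```text
clock: 13.4
eef_pos: [602.2, 53.6, 143.5]
eef_rot: [-3.141, -0.002, -0.0]
wrist_force: [-0.3, 0.8, 8.2]
finger_gap: 17.7
finger_force: 15.0
```

```bash
cat > q.py <<'E'
from h import *
c=eyes.camera("top");P=cloud(c)
# extent of the box front (drawer) : points at z 40..110 in front
m=(P[...,2]>30)&(P[...,2]<112)&(P[...,0]>340)&(P[...,0]<500)&(P[...,1]>-60)&(P[...,1]<60)
q=P[m];print("front xmin",np.percentile(q[:,0],[0,1,5]).round(1),m.sum());s=manip.read_state();print(s["clock"],s["eef_pos"].round(1),s["wrist_force"].round(1))
E
python3 q.py
```

```text
front xmin [456.6 457.4 460.5] 24
13.45 [602.2  53.6 143.6] [-0.2  0.7  9.1]
```

arm_command(plan=[[-1,0,0,0.001,0],[-1,0,0,0.0005,0],[-1,0,0,0,0],[-1,0,0,0,0],[-1,0,0,0,0],[-1,0,0,0,0],[-1,0,0,0,0],[-1,0,0,0,0],[-1,0,0,0,0],[-1,0,0,0,0]])

```text
clock: 14.7
eef_pos: [602.2, 53.6, 142.0]
eef_rot: [-3.141, -0.002, -0.0]
wrist_force: [-0.6, -0.1, 8.9]
finger_gap: 17.9
finger_force: 15.0
```

```bash
cat > v.py <<'E'
from h import *
import sys
a=eyes.camera("side")["img"];b=eyes.camera("top")["img"]
s=manip.read_state();print(s["clock"],s["eef_pos"].round(1),s["wrist_force"].round(1))
cv2.imwrite("pics/"+sys.argv[1]+".png",np.hstack([cv2.resize(a[140:340,150:350],(400,400)),cv2.resize(b[120:320,200:400],(400,400))]))
E
python3 v.py d1
```

```text
14.8 [602.2  53.6 142. ] [-0.8  0.   8.3]
```

View pics/d1.png

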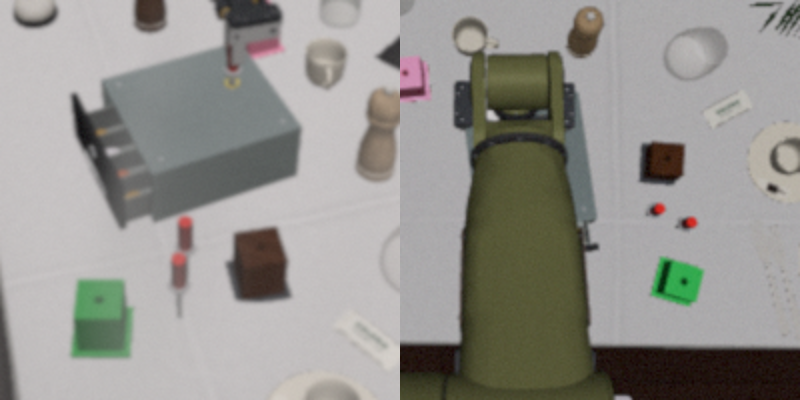

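The side view shows the drawer coming out, with its black front at crop (95,150) clear of the box. I hold for about 2.5 s more.

arm_command(plan=[[-1,0,0,0,0],[-1,0,0,0,0],[-1,0,0,0,0],[-1,0,0,0,0],[-1,0,0,0,0],[-1,0,0,0,0],[-1,0,0,0,0],[-1,0,0,0,0],[-1,0,0,0,0],[-1,0,0,0,0],[-1,0,0,0,0],[-1,0,0,0,0],[-1,0,0,0,0],[-1,0,0,0,0],[-1,0,0,0,0],[-1,0,0,0,0],[-1,0,0,0,0],[-1,0,0,0,0],[-1,0,0,0,0],[-1,0,0,0,0]])

```text
clock: 17.3
eef_pos: [602.2, 53.6, 142.0]
eef_rot: [-3.141, -0.002, -0.0]
wrist_force: [-1.0, 1.4, 7.8]
finger_gap: 17.9
finger_force: 15.0
```

```bash
python3 v.py d2; python3 - <<'E'
from h import *
c=eyes.camera("side");P=cloud(c);g=c["img"].max(2)
m=(P[...,2]>30)&(P[...,2]<100)&(P[...,0]>330)&(P[...,0]<470)&(P[...,1]>-120)&(P[...,1]<120)&(g<45)
print(m.sum(),np.median(P[m],0).round())
n=(abs(P[...,2]-100)<4)&(P[...,0]>400)&(P[...,0]<700)&(P[...,1]>-110)&(P[...,1]<150)&(g>50)
# box axis: from the corner fit
a=np.array([-0.992,-0.126]);print("cover front",np.percentile(P[n][:,:2]@a,99).round(1),"drawer front",np.percentile(P[m][:,:2]@a,[50,90,99]).round(1))
E
```

```text
17.4 [602.2  53.6 142. ] [-0.8  0.4  6.8]
154 [363.  19.  78.]
cover front -432.9 drawer front [-361.7 -360.6 -360.1]
```

View pics/d2.png

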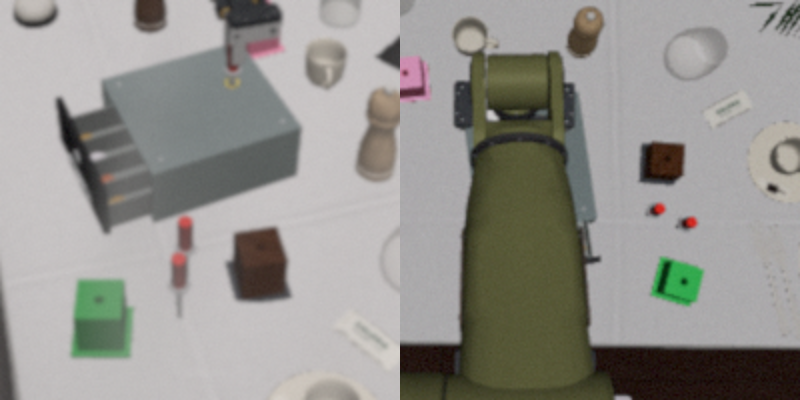

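The drawer front now stands about 72 mm ahead of the cover, including the front panel's thickness, so it is fully out. I withdraw and go back to above the stand.

arm_command(plan=[[-1,0,0,-0.004,0],[-1,0,0,-0.008,0],[-1,0,0,-0.015,0],[-1,0,0,-0.02,0],[-1,0,0,-0.02,0],[-1,0,0,-0.02,0],[-1,0,0,0,0],[-1,0,0,0,0],[-1,-0.007,0.0448,0,0],[-1,-0.007,0.0448,0,0],[-1,-0.0072,0.0448,0,0],[-1,-0.0072,0.0448,0,0],[-1,-0.0072,0.0448,0,0],[-1,-0.0074,0.045,0,0],[-1,0,0,0,0],[-1,0,0,0,0],[-1,0,0,0.02,0],[-1,0,0,0.01,0],[-1,0,0,0,0],[-1,0,0,0,0]], newtons=20)

```text
clock: 19.95
eef_pos: [558.9, -215.2, 198.6]
eef_rot: [3.141, -0.001, 0.0]
wrist_force: [-0.8, -0.3, -1.7]
finger_gap: 17.9
finger_force: 20.0
```

```bash
python3 - <<'E'
from h import *
import pickle
c=eyes.camera("wrist");s=manip.read_state();im=c["img"];P=cloud(c);t=s["eef_pos"]
print(s["clock"],t.round(1),s["eef_rot"].round(3),s["wrist_force"].round(1))
for v in range(170,225,3):
    q=np.where((P[v,240:275,2]>80)&(P[v,240:275,2]<t[2]-25))[0]+240
    if len(q): print("rod",v,q.min(),q.max(),P[v,q].mean(0).round(1))
b=(abs(P[...,2]-70)<6)&(P[...,0]>510)&(P[...,0]<610)&(P[...,1]>-260)&(P[...,1]<-170)
rc=cv2.minAreaRect(np.argwhere(b)[:,::-1].astype(np.float32));print("block",rc,ray(c,*rc[0],70).round(1))
hsv=cv2.cvtColor(im,cv2.COLOR_BGR2HSV);red=((hsv[...,0]<8)|(hsv[...,0]>172))&(hsv[...,1]>190)&(hsv[...,2]>150)
for zt in(34,):
    ys,xs=np.where(red&(abs(P[...,2]-t[2]-zt)<5));print("top z",np.median(P[ys,xs],0).round(1),ray(c,xs.mean(),ys.mean(),t[2]+zt))
cv2.imwrite("pics/e.png",cv2.resize(im[140:260,196:316],(600,600),interpolation=2))
E
```

```text
20.0 [ 558.9 -215.3  198.6] [ 3.141e+00 -1.000e-03  0.000e+00] [ 0.5 -0.2 -0.7]
rod 197 254 258 [ 560.  -216.   117.8]
rod 200 253 259 [ 559.8 -216.   125.2]
rod 203 253 259 [ 559.8 -216.   133. ]
rod 206 252 259 [ 559.8 -215.6  140.1]
rod 209 252 259 [ 559.6 -215.6  146.5]
block ((256.2812194824219, 184.13589477539062), (58.485740661621094, 56.56018829345703), 3.990912914276123) [ 558.2 -216.2   70. ]
top z [ 558.  -216.   232.4] [ 558.13321328 -215.84150242  232.6446413 ]
```

View pics/e.png

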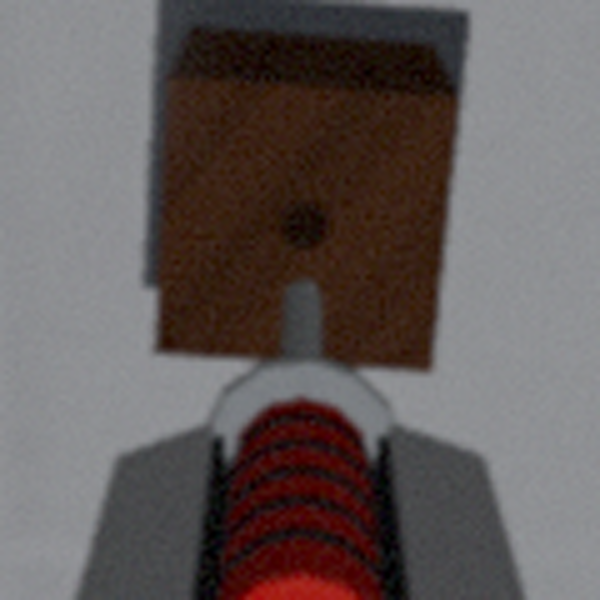

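The rod is in line with the hole at crop (305,225). I go down gently.

arm_command(plan=[[-1,-0.0002,0.0003,0.015,0],[-1,0,0,0.012,0],[-1,0,0,0.008,0],[-1,0,0,0.002,0],[-1,0,0,0.0015,0],[-1,0,0,0.0015,0],[-1,0,0,0.0015,0],[-1,0,0,0.0015,0],[-1,0,0,0.0015,0],[-1,0,0,0.0015,0],[-1,0,0,0,0]])

```text
clock: 21.38
eef_pos: [558.3, -215.7, 151.8]
eef_rot: [-3.142, 0.0, -0.0]
wrist_force: [-0.0, 0.4, -0.7]
finger_gap: 17.6
finger_force: 20.0
```

arm_command(plan=[[-1,0,0,0.005,0],[-1,0,0,0.006,0],[-1,0,0,0.008,0],[-1,0,0,0.01,0],[-1,0,0,0.01,0],[-1,0,0,0.01,0],[-1,0,0,0.006,0],[-1,0,0,0.003,0],[-1,0,0,0,0],[-1,0,0,0,0]])

```text
clock: 22.62
eef_pos: [558.6, -215.8, 94.3]
eef_rot: [3.141, -0.001, -0.0]
wrist_force: [0.7, -0.1, -0.5]
finger_gap: 17.4
finger_force: 20.0
```

arm_command(plan=[[-1,0,0,0.001,0],[-1,0,0,0.001,0],[-1,0,0,0.001,0],[-1,0,0,0.001,0],[-1,0,0,0.0005,0],[-1,0,0,0,0],[-1,0,0,0,0]])

```text
clock: 23.5
eef_pos: [558.5, -215.8, 89.8]
eef_rot: [3.141, -0.0, -0.0]
wrist_force: [-1.0, 0.6, 4.6]
finger_gap: 17.5
finger_force: 20.0
```

The collar is seated at the original height, with light contact. I release and back off.

arm_command(plan=[[-0.3,0,0,0,0],[0,0,0,0,0],[0,0,0,0,0],[0,0,0,0,0],[0,0,0,0,0],[0,0,0,-0.01,0],[0,0,0,-0.03,0],[0,0,0,-0.04,0],[0,0,0,-0.04,0],[0,0,0,-0.02,0],[0,0,0,0,0],[0,0,0,0,0],[0,0,0,0,0]])

```text
clock: 25.12
eef_pos: [558.1, -215.6, 228.3]
eef_rot: [-3.141, 0.002, -0.0]
wrist_force: [0.1, -0.1, 0.0]
finger_gap: 47.0
finger_force: 0.0
```

```bash
python3 - <<'E'
from h import *
c=eyes.camera("wrist");im=c["img"];P=cloud(c);s=manip.read_state();print(s["clock"],s["eef_pos"].round(1),s["wrist_force"].round(1),s["finger_gap"])
hsv=cv2.cvtColor(im,cv2.COLOR_BGR2HSV);red=((hsv[...,0]<8)|(hsv[...,0]>172))&(hsv[...,1]>190)&(hsv[...,2]>150)
q=red&(P[...,0]>535)&(P[...,0]<585)&(abs(P[...,1]+216)<25)&(P[...,2]>100);ys,xs=np.where(q&(P[...,2]>118))
print("handle top",np.percentile(P[q][:,2],[50,95]).round(1),ray(c,xs.mean(),ys.mean(),124).round(1))
E
python3 - <<'E'
import sys;sys.path.insert(0,".")
from h import *
c=eyes.camera("side");P=cloud(c);g=c["img"].max(2);a=np.array([-0.992,-0.126])
m=(P[...,2]>30)&(P[...,2]<100)&(P[...,0]>330)&(P[...,0]<470)&(abs(P[...,1])<120)&(g<45);print("drawer",np.median(P[m][:,:2]@a))
E
```

```text
25.175 [ 558.2 -215.6  228.5] [ 0.2 -0.8  0.1] 46.91578960527282
handle top [123.6 124.8] [ 557.3 -216.4  124. ]
drawer -361.5990582963711
```

The handle top is at 124 mm, so the pin is home and upright. The drawer is still out.

```bash
python3 -c "
from cell import ticket
print(ticket.sign_off())"
```

```text
the job is handed in; nothing more can be done
None
```

The job is handed in, though sign-off returned no verdict: at my last look the drawer was fully out, the pin was back upright and home in its stand and released, and the arm was clear; it went nowhere near the mills or cup.

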